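Weigh two look-alike key plugs and seat the cored one in the puzzle box

TASK

Two ebony key plugs look alike, but one hides a heavy brass core: set a plug on the balance pan, let go and read the beam, which tips pan-side below level under the cored plug and stays pan-side up under the plain one. Then put the cored plug fully home, upright, in the round keyhole of the puzzle box's cedar sliding panel; the panel may have been left anywhere along its groove, so feel for the hole gently, never bearing on the box with more than 35 N. Finish with the plain plug standing alone on the balance pan, both plugs let go, without forcing the pan (15 N at most) or disturbing the mallet, marking gauge and spare panel.

Things in the scene. Friction and masses are not known exactly. Their poses are not given: they have to be found in the camera images.
- plug_a_mid (a point): first plug: upright round key plug of dark ebony, 24 mm diameter, 64 mm tall, foot bevelled 1.5 mm wide by 3 mm high, standing on the bench. The point is its centre, 32 mm above the foot, z along the plug. Weighs about 36 g (plain) or 72 g (brass-cored), give or take a tenth; nothing to see tells which
- plug_b_mid (a point): second plug, looks just like the first: upright round key plug of dark ebony, 24 mm diameter, 64 mm tall, foot bevelled 1.5 mm wide by 3 mm high, standing on the bench. The point is its centre, 32 mm above the foot, z along the plug. Weighs about 36 g (plain) or 72 g (brass-cored), give or take a tenth; nothing to see tells which
- plug_a: first plug, origin at the centre of its foot, z up along the plug
- plug_b: second plug, origin at the centre of its foot, z up along the plug
- box: walnut puzzle box fixed to the bench, 110 x 170 x 60 mm (x, y, z), origin at the centre of its underside, z up, y along its length. A groove along y in its top holds a pale cedar sliding panel, 58 x 90 x 22 mm, flush with the top. The panel is tight: it slides only under more than about 25 N. A vertical round keyhole goes through the panel's centre
- keyway (a point): centre of the box's top face, 60 mm above the bench, axes as the box. The keyhole's mouth lies at this height and x, but anywhere from -18 to +18 mm of it along y (not measured). Keyhole: 25.6 mm across, 1.5 mm bevel, 22 mm deep to a solid floor. A seated plug has its centre 10 mm above this point's height and stands 42 mm out
- balance: bench balance fixed to the bench: plinth 85 x 270 x 16 mm, origin at the centre of its underside, beam along its y axis pivoted 60 mm up. Pan at the -y end, brass counterweight (top about 105 mm up) at the +y end, 100 mm from the pivot; a pointer and white scale plate stand at the middle, up to 141 mm high
- pan_top (a point): centre of the flat top face of the brass pan, 76 mm diameter, 4 mm thick, no rim. It stays level as the beam tips; 85 mm above the bench when the beam is level, 97 mm with the pan fully up (empty), 73 mm fully down
- pan: the brass pan of the balance with its stem, on the beam's -y end; origin 25 mm below the pan's top face
- beam (a joint): tilt of the balance beam in rad: 0 level, positive = pan side down, stops at -0.12 and +0.12. Empty it rests at -0.12. It settles within a second at about -0.12 to -0.06 with the plain plug on the pan and at about +0.06 to +0.12 with the cored plug
- mallet_mid (a point): bystander: boxwood mallet lying along its y, head 50 x 85 x 45 mm, handle 18 mm thick; the point is in the handle, 110 mm from the head centre (head at +y)
- gauge_mid (a point): bystander: brass marking gauge lying along its y, 180 mm stem, round fence 40 mm across; the point is the fence's centre, 20 mm up
- spare_mid (a point): bystander: spare cedar panel lying flat, 58 x 90 x 12 mm; the point is its centre
Not all that is in view belongs to the job. What is shaped like the plug_b but red is not meant. Leave any blue look-alike of the plug_a alone.

How it is judged:
By the outcome, as a careful person would: the job done as asked, in the order asked, and still so for the second after the job is handed in, with the robot touching nothing.
It also fails if it takes over 72 s, if anything falls off the work surface, if the arm or the gripper's body presses on something with over 40 N, if the wrist force passes 120 N, or if a joint passes its speed limit or range.

ROBOT

A 7-joint arm with a two-finger parallel gripper is mounted at the origin on the work surface. World frame = base frame: x ahead of the robot, y to its left, z up, the work surface at z = 0. Lengths are in m, angles in rad, forces in N, time in s.
With the tool pointing down it reaches from about 0.35 to 0.9 m from the base axis. Payload 7.2 kg.
Tool frame: the origin (TCP) lies midway between the tips of the shut fingers; the grasp point (between the pads) lies env.grip_point_offset behind it (env.grip_point_offset is the distance from the TCP to the grasp point, in m); z points along the fingers, y is the direction in which the jaws open and shut (so a half turn about z gives the same grasp; the last joint's range is limited). The gripper opens to 85 mm and grips with 20 to 120 N. Pads are 22 mm wide; open, the fingers measure 114 mm over their backs; the gripper's body (76 mm by 85 mm) begins 54 mm behind the grasp point. The pads swing forward as they close: fully open they stand 13 mm farther back than shut.
Start: joints at [-1.297, 0.411, -0.013, 1.596, 0.006, 1.134, -0.082], TCP at [0.209, 0.589, 0.231] pointing down, gripper open.
Joint ranges: [-2.95, 2.95], [-0.29, 1.99], [-1.47, 1.44], [0.14, 2.54], [-1.03, 4.17], [0.13, 1.85], [-2.86, 2.86]. Speed limits (rad/s): [2.39, 2.39, 3.01, 3.01, 3.14, 3.14, 3.14].

INTERFACE

Orientations are given as a unit quaternion [w, x, y, z].
In Python, from workcell import env, eyes, order gives the robot as it stands.
- The arm moves only by the tool arm_command, never from a script. Its argument "targets" is a list of rows, each an object with "turn": the turn, a rotation vector about the tool's x, y, z in degrees, a list of three; "xyz": the shift along the tool's x, y, z in mm, a list of three; "grip": the opening, from 0 (shut) to 1 (fully open). In form: [{"turn": [wx, wy, wz], "xyz": [x, y, z], "grip": grip}, ...]. A call has 1 to 10 rows; each row shifts and turns the commanded pose from where the row before left it, along the tool's axes as they then stand; what a row does not reach is not made up. A row lasts 1/10 s, in which the tool goes at most 50 mm and 8.59 degrees, less where a joint would pass 70% of its speed; a pose out of reach is approached as far as the arm can. A call is refused whole if a number of a shift passes 50 or a number of a turn 8.59, either way. A call with a gripper value outside its range is refused whole. The fingers move at their own pace and stop on an object; "force" is the grip in N (left out, the last holds). Time passes only in rows, so rows that do not move let the fingers close. It gives the time, the measured TCP pose, the force and the opening at its end, in the units of the state.
- env.read_state(): the state, without advancing time (a new reading comes with each control period).
- eyes.read_camera(name): name is "side" or "top"; returns (picture, depth): 400x640x3 uint8, red, green, blue; 400x640 float32, m along the optical axis (not along the pixel's ray), 0 where there is no reading.
- eyes.camera_model(name): a dict with "mtx" (3x3 intrinsics, pixels), "view" (4x4, takes a point from world to camera coordinates). Camera axes: x right, y up, looking along -z (the intrinsics and any distortion apply to the point x, -y, -z); pixel columns grow to the right and rows downward; lengths in m; the calibration is good to about 2 mm. A picture is of the moment at which its call begins. camera_model takes no time and is no camera call.
- order.sign_off(): hands the job in, once; it reports no verdict.
The state is a dict: "time_s": time; "qpos": joint angles; "dq": joint speeds; "effort": joint torques, N m; "tool_pos": TCP position; "tool_rot": TCP orientation; "wrist_force": force on the tool from outside, world axes, zero at the start; "moment": the same for the moment, N m; "finger_gap": finger opening in m.
Only numpy, scipy, OpenCV 4.12 (cv2) and the standard library are available. Lean on these libraries where they do the work, as an engineer would, in place of code of your own. Each camera call takes 0.05 s, during which the arm holds its last target.

## Working session

There is one attempt and no reset: what is moved stays moved. The work goes in short steps, Python scripts to look and compute and a tool call to move; the robot and the scene stay as the last step left them, time stands still between calls to the robot, and variables do not carry over. Pictures are saved under pics/ and viewed, and the job is handed in when it is done.

Besides the shell and the picture viewer there is one more tool, called after ">>>" as name(argument=value, ...), one argument or row to a line, values as JSON. arm_command: Moves the arm, as the interface text tells. Its arguments: {"type":"object","properties":{"targets":{"type":"array","items":{"type":"object","properties":{"turn":{"type":"array","items":{"type":"number"}},"xyz":{"type":"array","items":{"type":"number"}},"grip":{"type":"number"}}}},"force":{"type":"number"}},"required":["targets"]}

```bash
ls; mkdir -p pics
python3 - <<'E'
from workcell import env, eyes, order
import cv2,numpy as np
print(env.read_state(), env.grip_point_offset)
for n in("side","top"):
    p,d=eyes.read_camera(n)
    np.savez(f"{n}0.npz",p=p,d=d)
    cv2.imwrite(f"pics/{n}0.png",p[:,:,::-1])
    print(n,eyes.camera_model(n))
E
```

```text
pics
{'time_s': 0.0, 'qpos': array([-1.29722643,  0.41190601, -0.01275622,  1.59706197,  0.00557327,
        1.13432844, -0.08219995]), 'dq': array([-0.00024677, -0.0004557 ,  0.00153793,  0.00025842,  0.00034532,
        0.0006862 ,  0.00186251]), 'effort': array([ 2.01399112e-04, -6.00638366e+01,  6.82737585e-01, -2.99399650e+01,
        1.38678544e-02,  1.06963614e-02,  1.88787533e-05]), 'tool_pos': array([0.20930656, 0.58836096, 0.2304417 ]), 'tool_rot': array([-1.03759002e-04,  1.70027816e-01,  9.85438910e-01, -8.27970823e-04]), 'wrist_force': array([ 0.84529715,  0.42668875, -0.75492107]), 'moment': array([ 0.02249001, -0.00015548, -0.04382609]), 'finger_gap': 0.0852580702679984} 0.0187
side {'mtx': array([[520.36631472,   0.        , 325.75205164],
       [  0.        , 520.36631472, 201.61660291],
       [  0.        ,   0.        ,   1.        ]]), 'view': array([[-0.96978094, -0.24362865,  0.01303867,  0.54577256],
       [ 0.14940176, -0.55075538,  0.82118672, -0.12282759],
       [-0.19288349,  0.79831923,  0.57051062, -0.92171153],
       [ 0.        ,  0.        ,  0.        ,  1.        ]])}
top {'mtx': array([[369.06134459,   0.        , 320.20572099],
       [  0.        , 369.06134459, 199.60197703],
       [  0.        ,   0.        ,   1.        ]]), 'view': array([[ 0.0262865 , -0.99930653,  0.02637206,  0.02600948],
       [ 0.98764675,  0.03003839,  0.15379076, -0.57199773],
       [-0.15447628,  0.02200366,  0.98775145, -0.78634657],
       [ 0.        ,  0.        ,  0.        ,  1.        ]])}
```

View pics/side0.png

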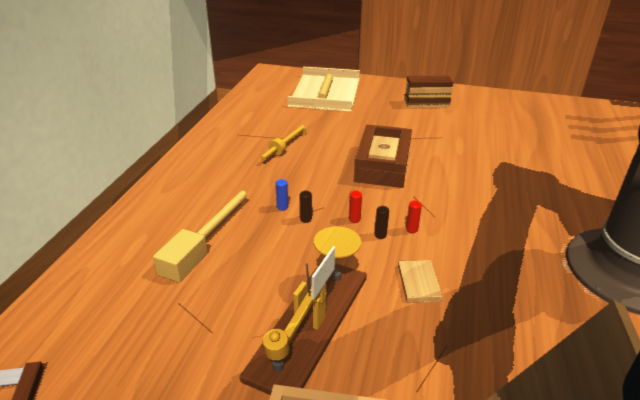

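View pics/top0.png

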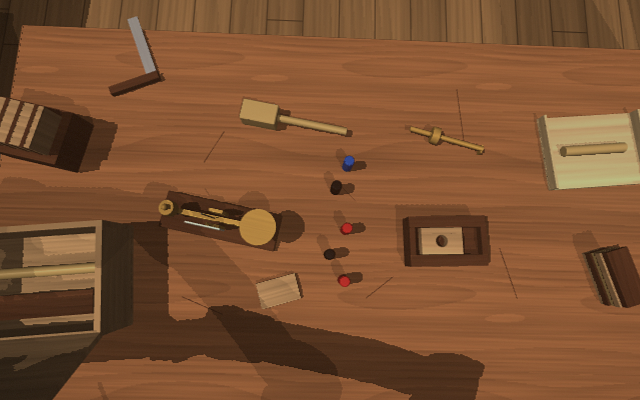

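```bash
cat > h.py <<'E'
import numpy as np,cv2
from workcell import env, eyes, order
def cam(n):
    m=eyes.camera_model(n); return m["mtx"],m["view"]
def ray(n,u,v):
    K,V=cam(n); R=V[:3,:3];t=V[:3,3]
    d=np.array([(u-K[0,2])/K[0,0],-(v-K[1,2])/K[1,1],-1.]); return -R.T@t,R.T@d
def onz(n,u,v,z):
    c,d=ray(n,u,v); return c+d*(z-c[2])/d[2]
def cloud(n,d):
    v,u=np.mgrid[:400,:640]; K,V=cam(n)
    P=np.stack([(u-K[0,2])/K[0,0]*d,-(v-K[1,2])/K[1,1]*d,-d],-1)
    return (P-V[:3,3])@V[:3,:3]
def proj(n,X):
    K,V=cam(n); c=V[:3,:3]@np.asarray(X,float)+V[:3,3]
    return K[0,0]*c[0]/-c[2]+K[0,2], -K[1,1]*c[1]/-c[2]+K[1,2]
def crop(p,x0,y0,x1,y1,s,f):
    cv2.imwrite(f,cv2.resize(p[y0:y1,x0:x1,::-1],None,fx=s,fy=s,interpolation=cv2.INTER_CUBIC))
def snap(n,tag):
    p,d=eyes.read_camera(n); np.savez(tag,p=p,d=d); return p,d
E
python3 - <<'E'
from h import *
a=np.load("top0.npz");b=np.load("side0.npz")
crop(a['p'],150,140,500,310,2.2,"pics/t1.png")
crop(b['p'],240,110,450,390,2.1,"pics/s1.png")
for n,z in(("top",a),("side",b)):
    P=cloud(n,z['d']); p=z['p'].astype(int); ok=z['d']>0
    print(n,"valid",ok.mean())
    reg=ok&(P[...,0]>.3)&(P[...,0]<.8)&(P[...,1]>-.4)&(P[...,1]<.35)
    bench=reg&(abs(P[...,2])<.006); print("bench z",np.median(P[bench][:,2]))
    dark=reg&(P[...,2]>.056)&(P[...,2]<.072)
    k,lab,st,ce=cv2.connectedComponentsWithStats(dark.astype(np.uint8))
    for i in range(1,k):
        if st[i,4]>15:
            Q=P[lab==i]; print(st[i],ce[i].round(1),Q.mean(0).round(4),Q.min(0).round(3),Q.max(0).round(3),p[lab==i].mean(0).round())
E
```

```text
top valid 0.99603515625
bench z 0.0010625036431761207
[344 156  11  11  88] [349.1 160.5] [ 0.6583 -0.0197  0.0642] [ 0.647 -0.031  0.057] [ 0.67  -0.008  0.068] [ 53.  67. 127.]
[332 180  10  11  89] [336.5 185.1] [0.6013 0.0076 0.0643] [ 0.591 -0.003  0.057] [0.614 0.018 0.068] [46. 29. 19.]
[179 208  61  18 302] [208.3 216.6] [0.5233 0.2837 0.0643] [0.506 0.215 0.056] [0.541 0.35  0.072] [156. 116.  57.]
[ 408  215   81   52 3103] [446.2 240.7] [ 0.4861 -0.2352  0.061 ] [ 0.429 -0.327  0.056] [ 0.545 -0.153  0.066] [112.  76.  48.]
[342 222  11  12  94] [347.2 227.5] [ 0.5083 -0.0175  0.0641] [ 0.497 -0.028  0.056] [ 0.521 -0.006  0.068] [155.  40.  32.]
[325 249  11  11  95] [329.7 253.8] [0.4509 0.0192 0.0648] [0.44  0.008 0.061] [0.461 0.029 0.068] [47. 30. 20.]
[339 276  12  11  99] [344.6 280.9] [ 0.3948 -0.0138  0.0645] [ 0.384 -0.026  0.058] [ 0.405 -0.002  0.069] [157.  42.  34.]
side valid 0.995984375
bench z 0.0008752281513775775
[ 355  124   57   43 1633] [383.8 145.9] [ 0.487  -0.228   0.0607] [ 0.431 -0.33   0.056] [ 0.546 -0.151  0.065] [164. 108.  56.]
[275 179  12  10  93] [280.8 183.3] [ 0.6591 -0.0159  0.0629] [ 0.649 -0.029  0.056] [ 0.671 -0.007  0.068] [ 73.  94. 192.]
[299 190  13  11 102] [305.1 195.1] [0.6017 0.0107 0.0624] [ 0.591 -0.004  0.056] [0.614 0.02  0.067] [73. 42. 23.]
[350 191  12  10  97] [355.5 195.2] [ 0.5085 -0.014   0.0627] [ 0.498 -0.027  0.056] [ 0.52  -0.005  0.067] [222.  35.  13.]
[409 200  13  11 105] [414.8 205. ] [ 0.3951 -0.0112  0.0625] [ 0.384 -0.026  0.056] [ 0.406 -0.001  0.068] [222.  37.  14.]
[376 206  13  11 114] [382.  210.7] [0.4514 0.0228 0.0625] [0.44  0.01  0.056] [0.463 0.032 0.067] [70. 39. 21.]
[284 284  42  55 597] [301.9 308.7] [0.5254 0.2929 0.062 ] [0.499 0.25  0.056] [0.544 0.346 0.072] [193. 139.  40.]
```

View pics/t1.png

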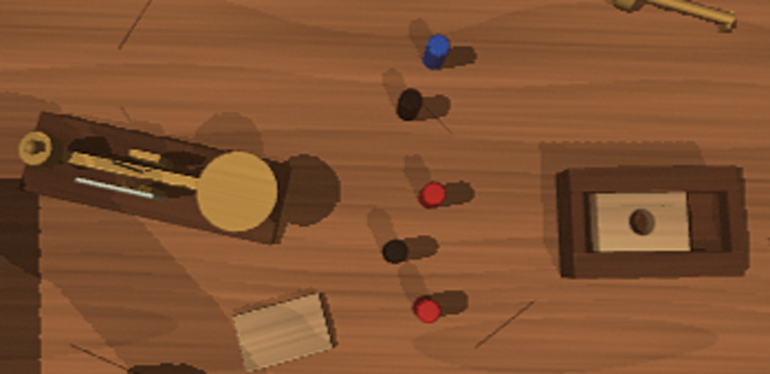

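View pics/s1.png

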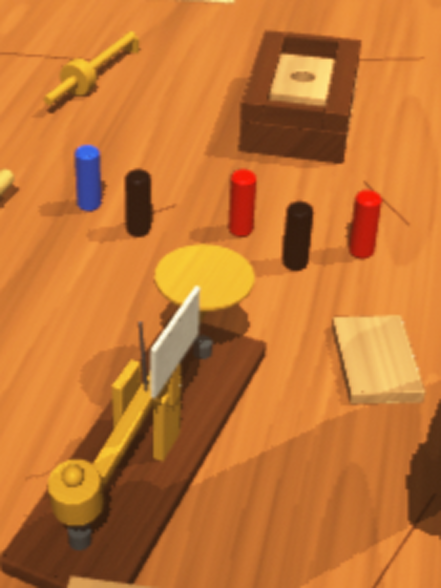

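Run:
```python
from h import *
a=np.load("top0.npz");b=np.load("side0.npz")
crop(a['p'],395,205,500,275,7,"pics/t2.png")
crop(b['p'],345,115,420,195,7,"pics/s2.png")
for n,z in(("top",a),("side",b)):
    P=cloud(n,z['d']); p=z['p'].astype(int); ok=z['d']>0
    # box top outline
    m=ok&(P[...,2]>.054)&(P[...,2]<.068)&(P[...,0]>.4)&(P[...,0]<.57)&(P[...,1]<-.13)&(P[...,1]>-.35)
    r=cv2.minAreaRect((P[m][:,:2]*1000).astype(np.float32)); print(n,"box",r)
    # cedar panel
    hsv=cv2.cvtColor(z['p'],cv2.COLOR_RGB2HSV)
    m2=m&(p.sum(-1)>(np.percentile(p[m].sum(-1),75)))
    k,lab,st,ce=cv2.connectedComponentsWithStats(m2.astype(np.uint8)); i=1+np.argmax(st[1:,4])
    r=cv2.minAreaRect((P[lab==i][:,:2]*1000).astype(np.float32)); print("panel",st[i],r)
    # pan
    m=ok&(P[...,2]>.088)&(P[...,2]<.105)&(P[...,0]>.4)&(P[...,0]<.6)&(P[...,1]<.19)&(P[...,1]>.05)
    Q=P[m]; print("pan",Q.mean(0),Q.min(0),Q.max(0),m.sum()); print(cv2.minEnclosingCircle((Q[:,:2]*1000).astype(np.float32)))
    # plinth
    m=ok&(P[...,2]>.010)&(P[...,2]<.022)&(P[...,0]>.4)&(P[...,0]<.62)&(P[...,1]<.4)&(P[...,1]>.05)
    k,lab,st,ce=cv2.connectedComponentsWithStats(cv2.morphologyEx(m.astype(np.uint8),cv2.MORPH_CLOSE,np.ones((9,9))))
    i=1+np.argmax(st[1:,4])
    print("plinth",cv2.minAreaRect((P[(lab==i)&m][:,:2]*1000).astype(np.float32)))
```

```text
top box ((487.1527404785156, -240.0430908203125), (109.80723571777344, 172.41717529296875), 2.4776973724365234)
panel [422 228  41  26 769] ((486.24920654296875, -225.47828674316406), (54.63273620605469, 89.97527313232422), 1.660790205001831)
pan [0.50217472 0.16485081 0.0981107 ] [0.46613951 0.13523501 0.09360494] [0.53917581 0.18997085 0.10274734] 836
((502.5452575683594, 171.36233520507812), 37.689701080322266)
plinth ((520.8681030273438, 268.51776123046875), (269.24822998046875, 85.18280029296875), 79.31808471679688)
side box ((488.02734375, -240.0484619140625), (109.83877563476562, 178.94996643066406), 2.297975778579712)
panel [370 136  29  22 429] ((486.5647277832031, -225.85072326660156), (55.69816207885742, 94.37504577636719), 1.8764231204986572)
pan [0.50277598 0.16522571 0.09766821] [0.46562206 0.13253255 0.09353992] [0.5405438  0.18998305 0.10023774] 886
((503.1455078125, 170.1973876953125), 38.349369049072266)
plinth ((521.17724609375, 268.6033935546875), (272.4190979003906, 85.89420318603516), 79.20503234863281)
```

View pics/t2.png

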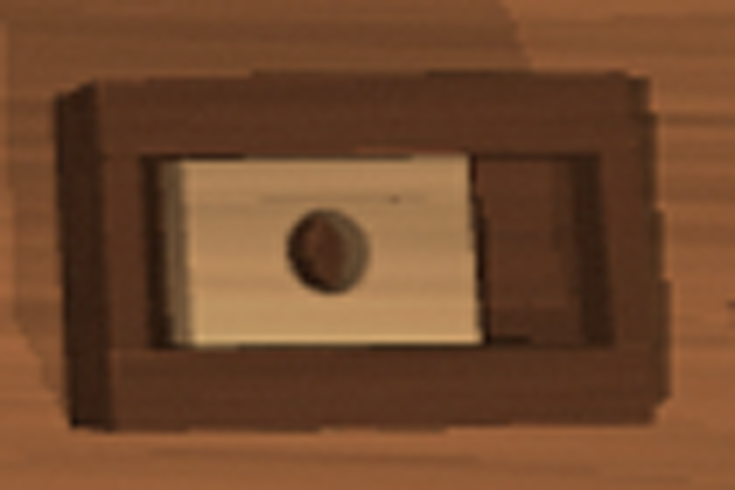

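View pics/s2.png

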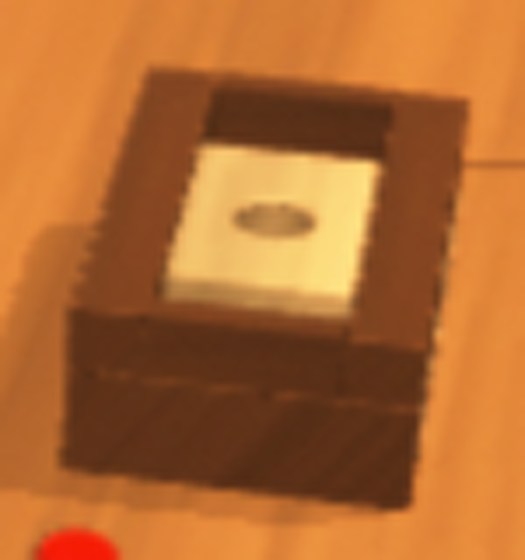

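Run:
```python
from h import *
a=np.load("top0.npz");b=np.load("side0.npz")
print(onz("top",441.4,240.4,.06),onz("side",383.7,146.0,.06))
def hole(n,z,x0,y0,x1,y1,thr):
    g=z['p'][y0:y1,x0:x1].astype(float).sum(-1)
    g=cv2.resize(g,None,fx=8,fy=8,interpolation=cv2.INTER_CUBIC)
    m=(g<thr).astype(np.uint8)
    for c in cv2.findContours(m,cv2.RETR_LIST,cv2.CHAIN_APPROX_NONE)[0]:
        if len(c)>60:
            e=cv2.fitEllipse(c); u=(e[0][0]+.5)/8-.5+x0; v=(e[0][1]+.5)/8-.5+y0
            print(n,thr,(round(u,2),round(v,2)),np.array(e[1])/8,onz(n,u,v,.06).round(4))
for t in(330,380): hole("top",a,431,230,452,252,t)
for t in(400,450): hole("side",b,375,138,394,154,t)
# plugs: silhouette centroid = about plug mid at z .032 axis, each view; triangulate w/ fixed z
for n,z in(("top",a),("side",b)):
    P=cloud(n,z['d']); 
    for c in((.601,.009),(.451,.0205)):
        m=(np.hypot(P[...,0]-c[0],P[...,1]-c[1])<.022)&(P[...,2]>.005)&(P[...,2]<.075)
        Q=P[m]; v,u=np.nonzero(m)
        r=cv2.minEnclosingCircle((Q[Q[:,2]>.06][:,:2]*1000).astype(np.float32))
        t=m&(P[...,2]>.0605); vv,uu=np.nonzero(t)
        print(n,c,r, onz(n,uu.mean(),vv.mean(),.064).round(4), len(uu))
        # lateral edges midline: for rows near middle
        print("  sil centroid ->",onz(n,u.mean(),v.mean(),.032).round(4))
```

```text
[ 0.48630464 -0.22483738  0.06      ] [ 0.48711333 -0.22705073  0.06      ]
top 330 (441.29, 240.41) [12.08420372 12.91837215] [ 0.4863 -0.2246  0.06  ]
top 380 (441.44, 237.77) [16.75507164 20.37166023] [ 0.492  -0.2251  0.06  ]
side 400 (383.74, 146.01) [ 3.42653012 11.66287327] [ 0.487 -0.227  0.06 ]
side 450 (383.66, 146.03) [ 4.45904779 12.14019585] [ 0.4872 -0.2269  0.06  ]
top (0.601, 0.009) ((602.09814453125, 7.3453779220581055), 11.925956726074219) [0.6013 0.0074 0.064 ] 84
  sil centroid -> [0.6032 0.0068 0.032 ]
top (0.451, 0.0205) ((450.97821044921875, 19.155120849609375), 11.582401275634766) [0.4509 0.0191 0.064 ] 95
  sil centroid -> [0.4509 0.0183 0.032 ]
side (0.601, 0.009) ((603.1775512695312, 8.368757247924805), 12.266092300415039) [0.6024 0.0097 0.064 ] 76
  sil centroid -> [0.6041 0.0023 0.032 ]
side (0.451, 0.0205) ((451.79931640625, 20.933374404907227), 12.382257461547852) [0.4516 0.0211 0.064 ] 82
  sil centroid -> [0.4522 0.0149 0.032 ]
```

```bash
cat >> h.py <<'E'
from scipy.spatial.transform import Rotation as Rot
def T():
    s=env.read_state(); q=s['tool_rot']; return np.array(s['tool_pos']),Rot.from_quat([q[1],q[2],q[3],q[0]]),s
def goto(target,R=None,grip=None,n=None):
    """print rotation vector & shift in tool axes (mm, deg)"""
    p,r,s=T(); R=R if R is not None else DOWN
    print("t",round(s['time_s'],2),"tcp",p.round(4),"shift tool mm",(r.inv().apply(np.asarray(target)-p)*1000).round(1),"turn",np.degrees((r.inv()*R).as_rotvec()).round(2),"shift in DOWN axes",(DOWN.inv().apply(np.asarray(target)-p)*1000).round(1),"F",np.round(s['wrist_force'],2),"gap",round(s['finger_gap'],4))
DOWN=Rot.from_matrix(np.array([[0,1,0],[1,0,0],[0,0,-1.]]))
E
python3 - <<'E'
from h import *
a=np.load("top0.npz");b=np.load("side0.npz")
for n,z in(("top",a),("side",b)):
    P=cloud(n,z['d']).reshape(-1,3); ok=z['d'].ravel()>0
    for y in np.arange(0,.7,.1):
        row=[]
        for x in np.arange(.1,.8,.1):
            m=ok&(P[:,0]>=x)&(P[:,0]<x+.1)&(P[:,1]>=y)&(P[:,1]<y+.1); row.append(round(float(P[m,2].max()),2) if m.any() else None)
        print(n,round(y,1),row)
goto([.4515,.02,.2])
E
```

```text
top 0.0 [0.01, 0.01, 0.02, 0.07, 0.07, 0.07, 0.04]
top 0.1 [0.01, 0.01, 0.02, 0.1, 0.1, 0.01, 0.05]
top 0.2 [0.01, 0.01, 0.01, 0.14, 0.14, 0.01, 0.05]
top 0.3 [0.01, 0.01, 0.01, 0.02, 0.14, 0.01, 0.01]
top 0.4 [0.01, 0.27, 0.14, 0.14, 0.13, 0.01, 0.01]
top 0.5 [0.01, 0.27, 0.06, 0.13, 0.13, 0.08, 0.08]
top 0.6 [0.0, 0.17, 0.07, 0.13, 0.01, 0.14, 0.14]
side 0.0 [0.01, 0.0, 0.02, 0.07, 0.07, 0.07, 0.04]
side 0.1 [0.0, 0.0, 0.02, 0.1, 0.1, 0.0, 0.05]
side 0.2 [0.0, 0.0, 0.0, 0.14, 0.14, 0.0, 0.05]
side 0.3 [None, 0.0, 0.0, 0.02, 0.14, 0.0, 0.0]
side 0.4 [0.31, 0.31, 0.13, 0.13, 0.13, 0.0, 0.0]
side 0.5 [None, 0.39, None, None, None, None, None]
side 0.6 [None, None, None, None, None, None, None]
t 0.1 tcp [0.2094 0.5884 0.2305] shift tool mm [-418.6 -454.4   31.2] turn [-7.000e-02  6.000e-02  7.042e+01] shift in DOWN axes [-568.4  242.1   30.5] F [0.21 0.16 0.12] gap 0.0853
```

>>> arm_command(
  targets=[
    {"turn": [0,0,7.82],"xyz": [-32,-35,0],"grip": 0.6},
    {"turn": [0,0,7.82],"xyz": [-36.5,-30,0],"grip": 0.6},
    {"turn": [0,0,7.82],"xyz": [-40,-25,0],"grip": 0.6},
    {"turn": [0,0,7.82],"xyz": [-43,-19,0],"grip": 0.6},
    {"turn": [0,0,7.82],"xyz": [-45.5,-13,0],"grip": 0.6},
    {"turn": [0,0,7.82],"xyz": [-47,-7,0],"grip": 0.6},
    {"turn": [0,0,7.82],"xyz": [-47.5,0,0],"grip": 0.6},
    {"turn": [0,0,7.82],"xyz": [-47,6,0],"grip": 0.6},
    {"turn": [0,0,7.82],"xyz": [-46,12.5,0],"grip": 0.6},
    {"turn": [0,0,0],"xyz": [-44,18.5,0],"grip": 0.6},
  ],
  force=30,
)

```text
time_s: 1.1
tool_pos: [0.3951, 0.1508, 0.2313]
tool_rot: [-0.0, 0.709, 0.706, 0.0]
wrist_force: [1.2, 0.7, -0.9]
finger_gap: 0.0512
```

```bash
python3 -c "
from h import *
goto([.4515,.02,.13])"
```

```text
t 1.1 tcp [0.3951 0.1508 0.2313] shift tool mm [-130.6   56.9  101.3] turn [ 0.01 -0.03 -0.23] shift in DOWN axes [-130.8   56.4  101.3] F [ 1.24  0.67 -0.89] gap 0.0512
```

>>> arm_command(
  targets=[
    {"turn": [0,0,-0.2],"xyz": [-43,19,15],"grip": 0.6},
    {"turn": [0,0,0],"xyz": [-43,19,15],"grip": 0.6},
    {"turn": [0,0,0],"xyz": [-43,19,35],"grip": 0.6},
    {"turn": [0,0,0],"xyz": [-1.5,0,36],"grip": 0.6},
    {"turn": [0,0,0],"xyz": [0,0,0],"grip": 0.6},
  ],
)

```text
time_s: 1.6
tool_pos: [0.4467, 0.027, 0.1321]
tool_rot: [-0.002, 0.707, 0.708, -0.004]
wrist_force: [-1.1, 0.5, -0.6]
finger_gap: 0.0514
```

```bash
python3 -c "
from h import *
goto([.4515,.02,.0295])
p,d=snap('top','t3'); crop(p,250,170,450,320,4,'pics/t3.png')
p,d=snap('side','s3'); crop(p,300,100,460,260,3.7,'pics/s3.png')"
```

```text
t 1.6 tcp [0.4467 0.027  0.1321] shift tool mm [ -6.7   5.5 102.6] turn [-0.41  0.16  0.07] shift in DOWN axes [ -7.    4.8 102.6] F [-1.13  0.48 -0.62] gap 0.0514
```

View pics/s3.png

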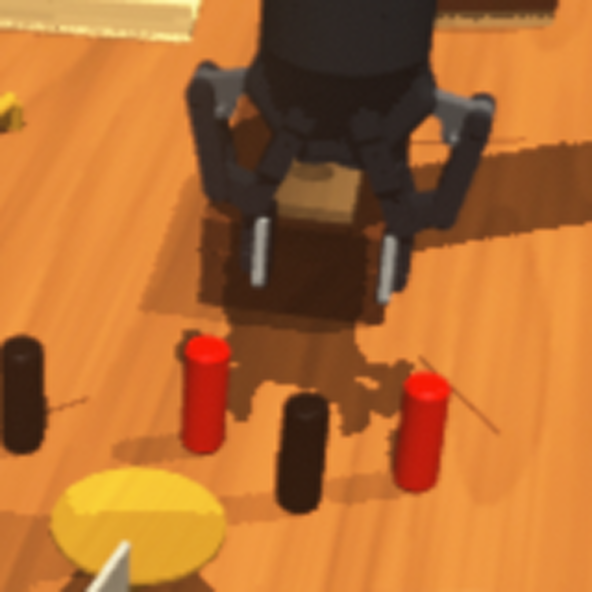

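```bash
python3 -c "
from h import *
goto([.4515,.0205,.0295])"
```

```text
t 1.7 tcp [0.4489 0.0288 0.1355] shift tool mm [ -8.2   2.8 106. ] turn [-0.12  0.04  0.24] shift in DOWN axes [ -8.3   2.6 106. ] F [-0.7   0.88  0.93] gap 0.0518
```

>>> arm_command(
  targets=[
    {"turn": [0,0,0],"xyz": [-8,2.5,20],"grip": 0.6},
    {"turn": [0,0,0],"xyz": [0,0,0],"grip": 0.6},
    {"turn": [0,0,0],"xyz": [0,0,0],"grip": 0.6},
  ],
)

```text
time_s: 2.0
tool_pos: [0.4524, 0.0216, 0.1168]
tool_rot: [0.0, 0.705, 0.709, 0.001]
wrist_force: [0.0, -0.4, -0.1]
finger_gap: 0.0514
```

```bash
python3 -c "
from h import *
goto([.4515,.0205,.0295])"
```

```text
t 2.0 tcp [0.4524 0.0216 0.1168] shift tool mm [-1.1 -1.  87.3] turn [ 0.05 -0.04  0.29] shift in DOWN axes [-1.1 -0.9 87.3] F [ 0.   -0.38 -0.07] gap 0.0514
```

>>> arm_command(
  targets=[
    {"turn": [0,0,0],"xyz": [-1,-1,30],"grip": 0.6},
    {"turn": [0,0,0],"xyz": [0,0,30],"grip": 0.6},
    {"turn": [0,0,0],"xyz": [0,0,20],"grip": 0.6},
    {"turn": [0,0,0],"xyz": [0,0,7],"grip": 0.6},
    {"turn": [0,0,0],"xyz": [0,0,0],"grip": 0.6},
    {"turn": [0,0,0],"xyz": [0,0,0],"grip": 0.2},
    {"turn": [0,0,0],"xyz": [0,0,0],"grip": 0.2},
    {"turn": [0,0,0],"xyz": [0,0,0],"grip": 0.2},
    {"turn": [0,0,0],"xyz": [0,0,0],"grip": 0.2},
  ],
  force=30,
)

```text
time_s: 2.9
tool_pos: [0.452, 0.0199, 0.0297]
tool_rot: [0.0, 0.706, 0.709, 0.001]
wrist_force: [-1.4, 0.0, 8.4]
finger_gap: 0.0231
```

```bash
python3 -c "
from h import *
p,d=snap('side','s4'); crop(p,300,100,460,260,3.7,'pics/s4.png')
goto([.5028,.171,.1])"
```

```text
t 2.95 tcp [0.452  0.0199 0.0297] shift tool mm [150.9  51.6 -70.1] turn [ 0.12 -0.06  0.24] shift in DOWN axes [151.1  50.8 -70.3] F [-1.59 -0.4   8.57] gap 0.023
```

View pics/s4.png

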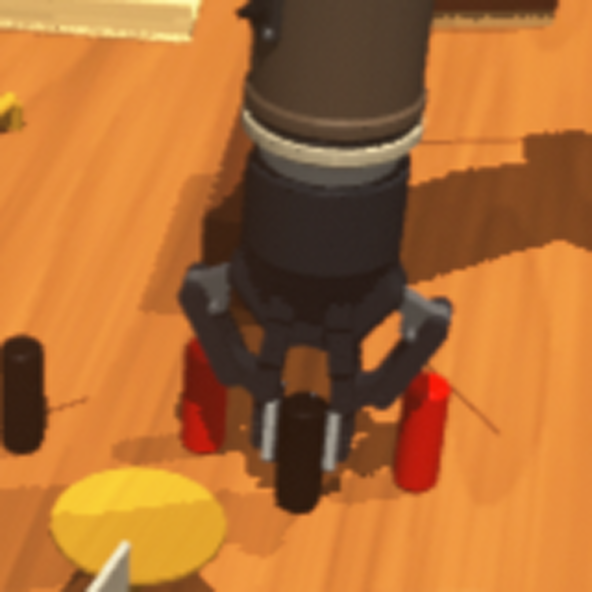

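>>> arm_command(
  targets=[
    {"turn": [0,0,0],"xyz": [0,0,-20],"grip": 0.2},
    {"turn": [0,0,0],"xyz": [0,0,-40],"grip": 0.2},
    {"turn": [0,0,0],"xyz": [0,0,-40],"grip": 0.2},
    {"turn": [0,0,0],"xyz": [38,12.5,-20],"grip": 0.2},
    {"turn": [0,0,0],"xyz": [38,12.5,0],"grip": 0.2},
    {"turn": [0,0,0],"xyz": [38,12.5,0],"grip": 0.2},
    {"turn": [0,0,0.2],"xyz": [37,13,0],"grip": 0.2},
    {"turn": [0,0,0],"xyz": [0,0,0],"grip": 0.2},
    {"turn": [0,0,0],"xyz": [0,0,0],"grip": 0.2},
  ],
)

```text
time_s: 3.85
tool_pos: [0.5008, 0.1715, 0.1486]
tool_rot: [0.0, 0.706, 0.708, -0.0]
wrist_force: [-0.5, -1.0, -0.7]
finger_gap: 0.0231
```

```bash
python3 -c "
from h import *
p,d=snap('side','s5'); crop(p,240,100,440,260,3.7,'pics/s5.png')
p,d=snap('top','t5'); crop(p,180,150,360,290,4,'pics/t5.png')
goto([.5028,.171,.128])"
```

```text
t 3.95 tcp [0.5006 0.1697 0.1486] shift tool mm [ 1.3  2.2 20.6] turn [-0.01  0.02 -0.02] shift in DOWN axes [ 1.3  2.2 20.6] F [-0.55 -0.53 -1.4 ] gap 0.0229
```

View pics/s5.png

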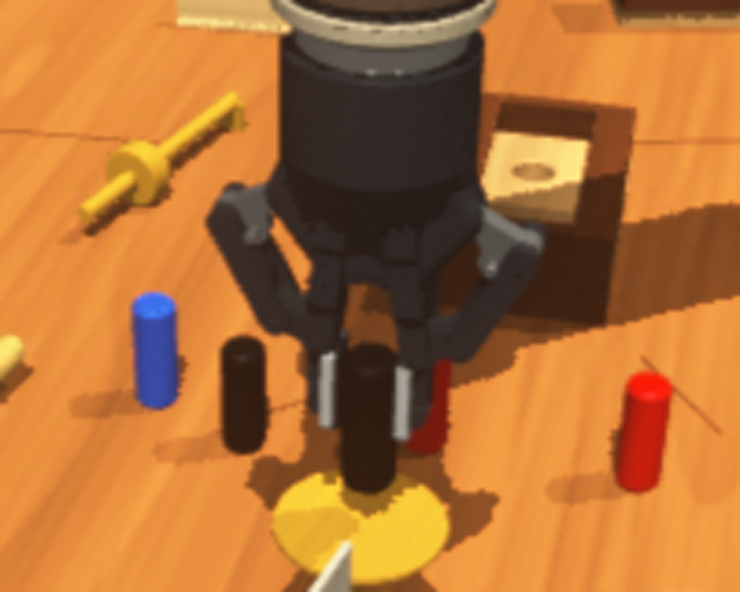

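View pics/t5.png

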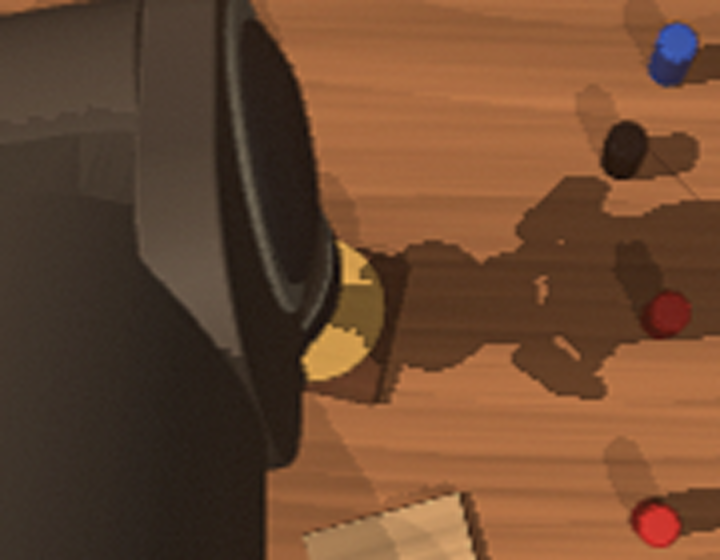

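>>> arm_command(
  targets=[
    {"turn": [0,0,0],"xyz": [1.2,2.2,10],"grip": 0.2},
    {"turn": [0,0,0],"xyz": [0,0,7],"grip": 0.2},
    {"turn": [0,0,0],"xyz": [0,0,3],"grip": 0.2},
    {"turn": [0,0,0],"xyz": [0,0,1],"grip": 0.2},
    {"turn": [0,0,0],"xyz": [0,0,0],"grip": 0.2},
    {"turn": [0,0,0],"xyz": [0,0,0],"grip": 0.2},
  ],
)

```text
time_s: 4.55
tool_pos: [0.5032, 0.172, 0.1275]
tool_rot: [0.0, 0.707, 0.707, 0.0]
wrist_force: [0.4, 0.3, -0.4]
finger_gap: 0.0231
```

```bash
python3 -c "
from h import *
p,d=snap('side','s6'); crop(p,240,100,440,260,3.7,'pics/s6.png')
goto([.5028,.171,.127])"
```

```text
t 4.6 tcp [0.5033 0.172  0.1276] shift tool mm [-1.  -0.5  0.6] turn [ 0.02 -0.01  0.03] shift in DOWN axes [-1.  -0.5  0.6] F [-0.99 -0.22 -0.38] gap 0.023
```

View pics/s6.png

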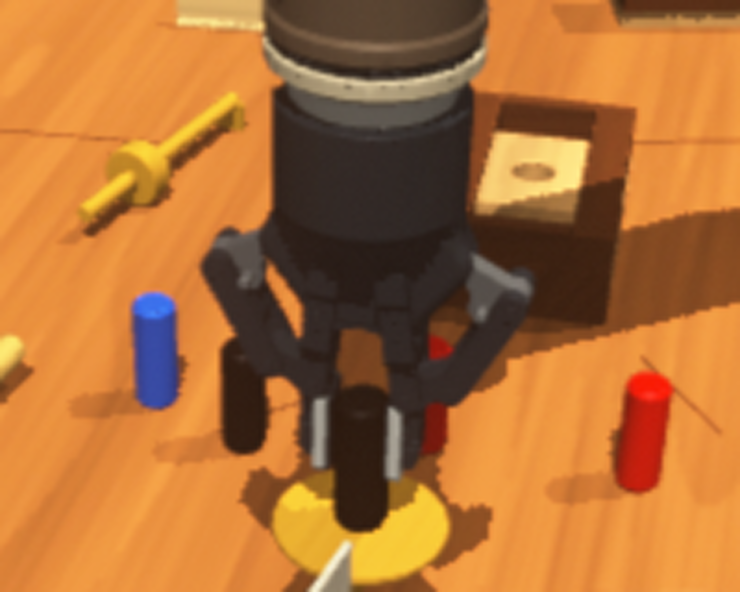

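>>> arm_command(
  targets=[
    {"turn": [0,0,0],"xyz": [-0.5,-0.5,0.5],"grip": 0.25},
    {"turn": [0,0,0],"xyz": [0,0,0],"grip": 0.3},
    {"turn": [0,0,0],"xyz": [0,0,0],"grip": 0.35},
    {"turn": [0,0,0],"xyz": [0,0,0],"grip": 0.4},
    {"turn": [0,0,0],"xyz": [0,0,0],"grip": 0.45},
    {"turn": [0,0,0],"xyz": [0,0,0],"grip": 0.5},
    {"turn": [0,0,0],"xyz": [0,0,0],"grip": 0.5},
    {"turn": [0,0,0],"xyz": [0,0,0],"grip": 0.5},
  ],
  force=20,
)

```text
time_s: 5.4
tool_pos: [0.5026, 0.1715, 0.1269]
tool_rot: [-0.0, 0.707, 0.707, -0.0]
wrist_force: [0.0, 0.2, -0.2]
finger_gap: 0.0428
```

```bash
python3 -c "
from h import *
p,d=snap('side','s7'); crop(p,240,100,440,260,3.7,'pics/s7.png')
P=cloud('side',d);m=(abs(P[...,0]-.503)<.04)&(abs(P[...,1]-.171)<.038)&(P[...,2]>.06)&(P[...,2]<.11)&(p[...,0]>150)
Q=P[m];print(np.percentile(Q[:,2],[5,25,50,75,95]))
goto([.5028,.171,.127])"
```

```text
[0.07203368 0.07313385 0.07375064 0.07443495 0.07540741]
t 5.45 tcp [0.5026 0.1716 0.1269] shift tool mm [-0.6  0.2 -0.1] turn [ 0.   -0.    0.03] shift in DOWN axes [-0.6  0.2 -0.1] F [-0.48  0.24  0.2 ] gap 0.0428
```

View pics/s7.png

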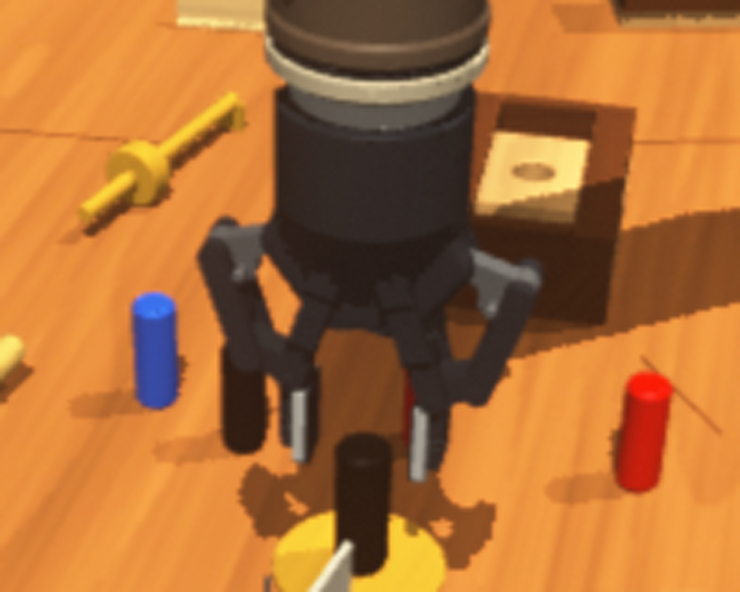

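>>> arm_command(
  targets=[
    {"turn": [0,0,0],"xyz": [0,0,-10],"grip": 0.55},
    {"turn": [0,0,0],"xyz": [0,0,-10],"grip": 0.55},
    {"turn": [0,0,0],"xyz": [0,0,0],"grip": 0.55},
    {"turn": [0,0,0],"xyz": [0,0,0],"grip": 0.55},
    {"turn": [0,0,0],"xyz": [0,0,0],"grip": 0.55},
  ],
  force=20,
)

```text
time_s: 5.95
tool_pos: [0.5025, 0.1716, 0.1469]
tool_rot: [-0.0, 0.707, 0.707, 0.0]
wrist_force: [-0.1, -0.3, -0.5]
finger_gap: 0.047
```

```bash
python3 -c "
from h import *
p,d=snap('side','s8'); crop(p,240,180,400,380,3,'pics/s8.png')
P=cloud('side',d);m=(abs(P[...,0]-.503)<.04)&(abs(P[...,1]-.171)<.038)&(P[...,2]>.06)&(P[...,2]<.11)&(p[...,0]>150)
Q=P[m];print(np.percentile(Q[:,2],[5,25,50,75,95]))
m=(np.hypot(P[...,0]-.503,P[...,1]-.171)<.03)&(P[...,2]>.1335)&(P[...,2]<.1435)&(p.sum(-1)<250)
k,lab,st,ce=cv2.connectedComponentsWithStats(m.astype(np.uint8));print(st[1:],ce[1:])
for i in range(1,k):
  if st[i,4]>20: print(onz('side',ce[i][0],ce[i][1],.1375),P[lab==i].min(0),P[lab==i].max(0))
goto([.5028,.171,.1035])"
```

```text
[0.071881   0.07304738 0.07373828 0.0744142  0.07545757]
[[331 217  15  10 116]] [[337.69827586 221.30172414]]
[0.50211657 0.17327784 0.1375    ] [0.49139189 0.15986769 0.13381088] [0.51357547 0.18184402 0.13957024]
t 6.0 tcp [0.5024 0.1716 0.1468] shift tool mm [-0.6  0.4 43.3] turn [-0.02  0.    0.04] shift in DOWN axes [-0.6  0.4 43.3] F [-0.21 -0.31  0.06] gap 0.0466
```

View pics/s8.png

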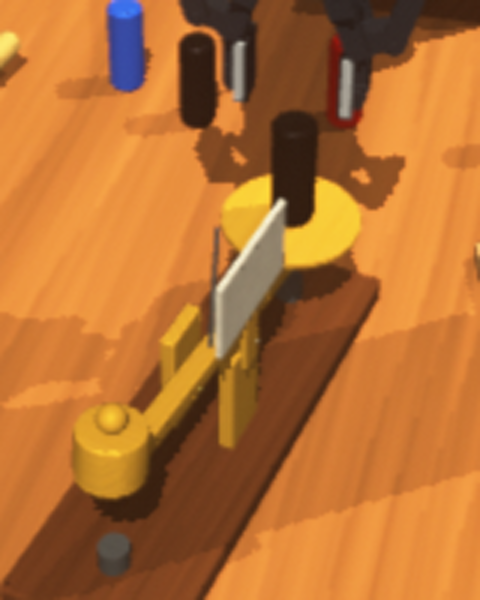

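>>> arm_command(
  targets=[
    {"turn": [0,0,0],"xyz": [0.5,0,20],"grip": 0.55},
    {"turn": [0,0,0],"xyz": [0,0,15],"grip": 0.55},
    {"turn": [0,0,0],"xyz": [0,0,8],"grip": 0.55},
    {"turn": [0,0,0],"xyz": [0,0,0],"grip": 0.4},
    {"turn": [0,0,0],"xyz": [0,0,0],"grip": 0.32},
    {"turn": [0,0,0],"xyz": [0,0,0],"grip": 0.32},
  ],
  force=20,
)

```text
time_s: 6.6
tool_pos: [0.5031, 0.1722, 0.1046]
tool_rot: [0.0, 0.707, 0.707, 0.0]
wrist_force: [0.4, -0.2, 0.7]
finger_gap: 0.0273
```

>>> arm_command(
  targets=[
    {"turn": [0,0,0],"xyz": [0,0,0],"grip": 0.29},
    {"turn": [0,0,0],"xyz": [0,0,-0.3],"grip": 0.27},
  ],
  force=20,
)

```text
time_s: 6.8
tool_pos: [0.5029, 0.1722, 0.1047]
tool_rot: [0.0, 0.707, 0.707, 0.0]
wrist_force: [1.1, -0.7, -0.0]
finger_gap: 0.0234
```

>>> arm_command(
  targets=[
    {"turn": [0,0,0],"xyz": [0,0,-0.5],"grip": 0.25},
    {"turn": [0,0,0],"xyz": [0,0,-1],"grip": 0.2},
  ],
  force=20,
)

```text
time_s: 7.0
tool_pos: [0.5028, 0.1721, 0.106]
tool_rot: [0.0, 0.707, 0.707, 0.0]
wrist_force: [0.4, 0.1, -0.0]
finger_gap: 0.0232
```

>>> arm_command(
  targets=[
    {"turn": [0,0,0],"xyz": [0,0,-20],"grip": 0.2},
    {"turn": [0,0,0],"xyz": [-20,-1,-20],"grip": 0.2},
    {"turn": [0,0,0],"xyz": [-45,-2,0],"grip": 0.2},
    {"turn": [0,0,0],"xyz": [-48,-2,0],"grip": 0.2},
    {"turn": [0,0,0],"xyz": [-48,-2,0],"grip": 0.2},
    {"turn": [0,0,0],"xyz": [-48,-2,0],"grip": 0.2},
    {"turn": [0,0,0],"xyz": [-48,-2,0],"grip": 0.2},
    {"turn": [0,0,0],"xyz": [-48,-2,0],"grip": 0.2},
    {"turn": [0,0,0],"xyz": [-48,-2,0],"grip": 0.2},
    {"turn": [0,0,0],"xyz": [-45,-2,0],"grip": 0.2},
  ],
  force=30,
)

```text
time_s: 8.0
tool_pos: [0.4854, -0.228, 0.1459]
tool_rot: [0.0, 0.707, 0.707, 0.0]
wrist_force: [0.4, 0.3, -1.2]
finger_gap: 0.0229
```

>>> arm_command(
  targets=[
    {"turn": [0,0,0],"xyz": [0,0,20],"grip": 0.2},
    {"turn": [0,0,0],"xyz": [0,0,10],"grip": 0.2},
    {"turn": [0,0,0],"xyz": [0,0,0],"grip": 0.2},
    {"turn": [0,0,0],"xyz": [0,0,0],"grip": 0.2},
  ],
  force=30,
)

```text
time_s: 8.4
tool_pos: [0.486, -0.2247, 0.1157]
tool_rot: [-0.001, 0.706, 0.708, -0.0]
wrist_force: [0.3, -0.2, -1.1]
finger_gap: 0.0229
```

```bash
python3 -c "
from h import *
p,d=snap('side','s9'); crop(p,340,60,440,190,4.5,'pics/s9.png')
p,d=snap('top','t9'); crop(p,395,190,515,290,6,'pics/t9.png')
goto([.4867,-.2255,.096])"
```

```text
t 8.5 tcp [ 0.4865 -0.225   0.1163] shift tool mm [-0.5  0.1 20.3] turn [ 0.04 -0.01  0.15] shift in DOWN axes [-0.5  0.2 20.3] F [-0.38  0.1  -0.89] gap 0.0233
```

View pics/s9.png

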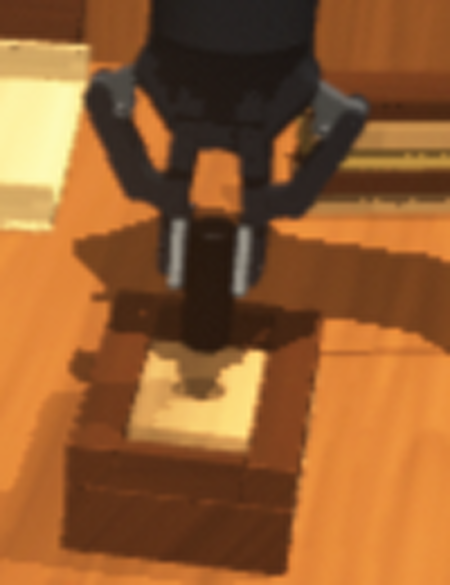

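View pics/t9.png

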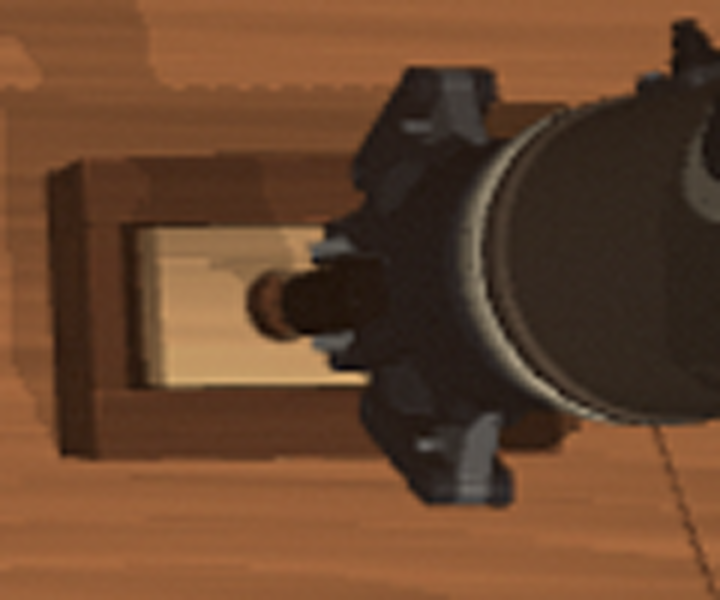

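```bash
python3 -c "
from h import *
for n in('side','top'):
  for y in (-.225,-.224,-.226):
    th=np.linspace(0,6.28,200)
    c=np.array([proj(n,[.4865+.0105*np.cos(t),y+.0105*np.sin(t),.0853]) for t in th]); print(n,y,'foot ring u',c[:,0].min().round(2),c[:,0].max().round(2),'v',c[:,1].min().round(2),c[:,1].max().round(2))
for n,f in(('side','s9.npz'),('top','t9.npz')):
  p=np.load(f)['p'].astype(int).sum(-1)
  print(n); print(p[130:142,376:398] if n=='side' else p[232:250,434:456])
"
```

```text
side -0.225 foot ring u 379.93 389.5 v 134.13 138.58
side -0.224 foot ring u 379.86 389.43 v 134.33 138.79
side -0.226 foot ring u 380.01 389.56 v 133.93 138.38
top -0.225 foot ring u 440.74 450.57 v 234.81 244.77
top -0.224 foot ring u 440.28 450.11 v 234.8 244.75
top -0.226 foot ring u 441.21 451.04 v 234.82 244.78
side
[[110 110 112 109  92  86  83  81  84  87  88  81  82  81  82  93 103 104
   98 103 104 104]
 [109 108 109 109  92  83  84  83  84  85  81  86  85  80  82  91 102 104
  102 100 102 104]
 [109 109 109 106  94  84  81  83  84  86  84  81  83  83  78  92 102 103
  108 103 106 103]
 [113 113 112 111  97  81  87  84  86  82  87  79  82  81  82  95 105 106
  105 105 105 114]
 [115 116 115 110  91  84  82  83  86  82  83  86  86  79  84 100 107 107
  108 105 114 139]
 [160 148 135 131 109  87  85  85  84  87  83  83  85  81  84  99 105 105
  109 111 137 147]
 [272 268 262 248 188 124  93  84  86  88  82  84  84  91 109 118 121 116
  140 135 143 125]
 [294 291 286 279 259 217 155 109 100  95  90  93 110 158 209 226 204 177
  200 268 246 224]
 [295 288 279 279 277 267 254 21
[... 1319 characters left out ...]
0  64  71  72  74  74  70  67
   69  74  74  80]
 [431 411 298 129  80 114 158 137  90  66  69  73  72  68  73  74  63  67
   64  69  77  76]
 [418 424 392 240  66  82 120 159 144 112  60  64  62  64  58  66  57  63
   61  64  71  80]
 [414 416 419 377 195  94  76 105 153 170 122  60  52  57  79 108 109 117
  172 182  78  93]
 [424 420 428 426 398 308 217 143 159 200 266 382 378 279 251 250 253 250
  256 219  84  90]
 [442 439 440 442 445 445 431 399 399 411 440 446 410 270 241 253 258 263
  232 114  80  89]
 [448 446 447 446 447 452 451 447 450 447 449 454 439 379 314 221 154 167
  140  87 101  90]
 [444 448 447 444 449 446 443 444 446 442 445 444 444 442 422 299  86 109
  106  96  98  90]]
```

>>> arm_command(
  targets=[
    {"turn": [0,0,0],"xyz": [1.5,0,12],"grip": 0.2},
    {"turn": [0,0,0],"xyz": [0,0,8],"grip": 0.2},
    {"turn": [0,0,0],"xyz": [0,0,2],"grip": 0.2},
    {"turn": [0,0,0],"xyz": [0,0,0],"grip": 0.2},
  ],
  force=30,
)

```text
time_s: 8.9
tool_pos: [0.4855, -0.2243, 0.0931]
tool_rot: [-0.001, 0.707, 0.707, -0.0]
wrist_force: [-1.0, -0.1, -0.0]
finger_gap: 0.0229
```

>>> arm_command(
  targets=[
    {"turn": [0,0,0],"xyz": [0,0,1],"grip": 0.2},
    {"turn": [0,0,0],"xyz": [0,0,1],"grip": 0.2},
  ],
  force=30,
)

```text
time_s: 9.1
tool_pos: [0.486, -0.2247, 0.0919]
tool_rot: [0.0, 0.707, 0.707, 0.0]
wrist_force: [0.8, -0.2, -0.8]
finger_gap: 0.0227
```

>>> arm_command(
  targets=[
    {"turn": [0,0,0],"xyz": [0.7,0.3,1],"grip": 0.2},
    {"turn": [0,0,0],"xyz": [0,0,1],"grip": 0.2},
  ],
  force=30,
)

```text
time_s: 9.3
tool_pos: [0.4863, -0.2237, 0.0897]
tool_rot: [0.0, 0.707, 0.707, 0.0]
wrist_force: [0.4, -0.2, -0.9]
finger_gap: 0.0232
```

>>> arm_command(
  targets=[
    {"turn": [0,0,0],"xyz": [0,0,1],"grip": 0.2},
    {"turn": [0,0,0],"xyz": [0,0,0],"grip": 0.2},
  ],
  force=30,
)

```text
time_s: 9.5
tool_pos: [0.4861, -0.2238, 0.0886]
tool_rot: [-0.0, 0.707, 0.707, -0.0]
wrist_force: [-0.7, -0.5, -1.3]
finger_gap: 0.0232
```

```bash
python3 -c "
from h import *
p,d=snap('side','s10'); crop(p,340,60,440,190,4.5,'pics/s10.png')
p,d=snap('top','t10'); crop(p,395,190,515,290,6,'pics/t10.png')
goto([.4867,-.2235,.09])"
```

```text
t 9.6 tcp [ 0.4862 -0.2238  0.0887] shift tool mm [ 0.3  0.5 -1.3] turn [-0.   -0.    0.04] shift in DOWN axes [ 0.3  0.5 -1.3] F [-0.46 -0.03 -1.7 ] gap 0.0232
```

View pics/s10.png

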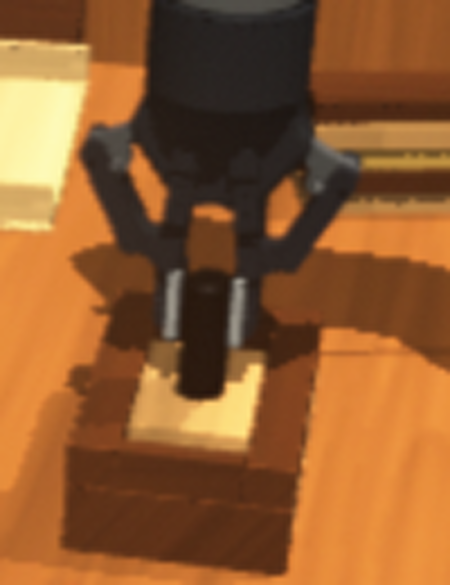

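View pics/t10.png

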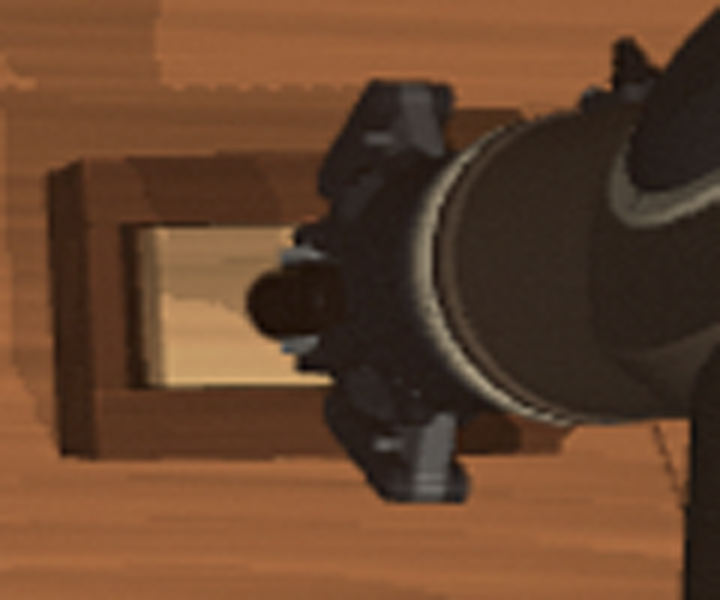

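>>> arm_command(
  targets=[
    {"turn": [0,0,0],"xyz": [0,0,1],"grip": 0.2},
    {"turn": [0,0,0],"xyz": [0,0,0],"grip": 0.2},
  ],
  force=30,
)

```text
time_s: 9.8
tool_pos: [0.4862, -0.2238, 0.0877]
tool_rot: [0.0, 0.707, 0.707, 0.0]
wrist_force: [1.0, 0.9, -1.6]
finger_gap: 0.0237
```

>>> arm_command(
  targets=[
    {"turn": [0,0,0],"xyz": [0,0,1],"grip": 0.2},
    {"turn": [0,0,0],"xyz": [0,0,0],"grip": 0.2},
  ],
  force=30,
)

```text
time_s: 10.0
tool_pos: [0.4862, -0.2238, 0.0866]
tool_rot: [0.0, 0.707, 0.707, 0.0]
wrist_force: [0.2, 0.1, -1.1]
finger_gap: 0.023
```

>>> arm_command(
  targets=[
    {"turn": [0,0,0],"xyz": [0,0,1],"grip": 0.2},
    {"turn": [0,0,0],"xyz": [0,0,0],"grip": 0.2},
  ],
  force=30,
)

```text
time_s: 10.2
tool_pos: [0.4863, -0.2238, 0.0857]
tool_rot: [0.0, 0.707, 0.707, 0.0]
wrist_force: [1.3, 0.1, -1.1]
finger_gap: 0.0233
```

>>> arm_command(
  targets=[
    {"turn": [0,0,0],"xyz": [0,0,1],"grip": 0.2},
    {"turn": [0,0,0],"xyz": [0,0,1],"grip": 0.2},
    {"turn": [0,0,0],"xyz": [0,0,1],"grip": 0.2},
  ],
  force=30,
)

```text
time_s: 10.5
tool_pos: [0.4863, -0.2238, 0.0827]
tool_rot: [0.0, 0.707, 0.707, 0.0]
wrist_force: [-0.2, -0.6, -0.9]
finger_gap: 0.0231
```

>>> arm_command(
  targets=[
    {"turn": [0,0,0],"xyz": [0,0,1],"grip": 0.2},
    {"turn": [0,0,0],"xyz": [0,0,1],"grip": 0.2},
    {"turn": [0,0,0],"xyz": [0,0,1],"grip": 0.2},
  ],
  force=30,
)

```text
time_s: 10.8
tool_pos: [0.4863, -0.2238, 0.0797]
tool_rot: [0.0, 0.707, 0.707, 0.0]
wrist_force: [0.8, -0.2, 0.6]
finger_gap: 0.0225
```

>>> arm_command(
  targets=[
    {"turn": [0,0,0],"xyz": [0,0,1],"grip": 0.2},
    {"turn": [0,0,0],"xyz": [0,0,1],"grip": 0.2},
    {"turn": [0,0,0],"xyz": [0,0,1],"grip": 0.2},
  ],
  force=30,
)

```text
time_s: 11.1
tool_pos: [0.4863, -0.2238, 0.0767]
tool_rot: [0.0, 0.707, 0.707, 0.0]
wrist_force: [0.9, -0.4, -0.3]
finger_gap: 0.0231
```

>>> arm_command(
  targets=[
    {"turn": [0,0,0],"xyz": [0,0,1],"grip": 0.2},
    {"turn": [0,0,0],"xyz": [0,0,1],"grip": 0.2},
    {"turn": [0,0,0],"xyz": [0,0,1],"grip": 0.2},
  ],
  force=30,
)

```text
time_s: 11.4
tool_pos: [0.4863, -0.2238, 0.0737]
tool_rot: [0.0, 0.707, 0.707, 0.0]
wrist_force: [1.7, -0.8, -0.3]
finger_gap: 0.0229
```

>>> arm_command(
  targets=[
    {"turn": [0,0,0],"xyz": [0,0,1],"grip": 0.2},
    {"turn": [0,0,0],"xyz": [0,0,1],"grip": 0.2},
    {"turn": [0,0,0],"xyz": [0,0,0],"grip": 0.2},
  ],
  force=30,
)

```text
time_s: 11.7
tool_pos: [0.4862, -0.2238, 0.0716]
tool_rot: [0.0, 0.707, 0.707, -0.0]
wrist_force: [2.5, -1.1, -1.4]
finger_gap: 0.0232
```

>>> arm_command(
  targets=[
    {"turn": [0,0,0],"xyz": [0,0,1],"grip": 0.2},
    {"turn": [0,0,0],"xyz": [0,0,0],"grip": 0.2},
  ],
  force=30,
)

```text
time_s: 11.9
tool_pos: [0.4862, -0.2238, 0.0707]
tool_rot: [0.0, 0.707, 0.707, 0.0]
wrist_force: [1.8, -2.0, -0.5]
finger_gap: 0.0229
```

>>> arm_command(
  targets=[
    {"turn": [0,0,0],"xyz": [0,0,0.7],"grip": 0.2},
    {"turn": [0,0,0],"xyz": [0,0,0],"grip": 0.2},
  ],
  force=30,
)

```text
time_s: 12.1
tool_pos: [0.4862, -0.2238, 0.07]
tool_rot: [0.0, 0.707, 0.707, 0.0]
wrist_force: [1.7, -0.3, -1.0]
finger_gap: 0.0235
```

>>> arm_command(
  targets=[
    {"turn": [0,0,0],"xyz": [0,0,0.5],"grip": 0.2},
    {"turn": [0,0,0],"xyz": [0,0,0],"grip": 0.2},
  ],
  force=30,
)

```text
time_s: 12.3
tool_pos: [0.4863, -0.2238, 0.0696]
tool_rot: [0.0, 0.707, 0.707, 0.0]
wrist_force: [1.0, -0.7, 0.7]
finger_gap: 0.0236
```

>>> arm_command(
  targets=[
    {"turn": [0,0,0],"xyz": [0,0,0.5],"grip": 0.2},
    {"turn": [0,0,0],"xyz": [0,0,0],"grip": 0.2},
  ],
  force=30,
)

```text
time_s: 12.5
tool_pos: [0.4863, -0.2238, 0.0695]
tool_rot: [0.0, 0.707, 0.707, 0.0]
wrist_force: [-1.1, -0.5, 7.2]
finger_gap: 0.0232
```

>>> arm_command(
  targets=[
    {"turn": [0,0,0],"xyz": [0,0,-0.4],"grip": 0.28},
    {"turn": [0,0,0],"xyz": [0,0,0],"grip": 0.35},
    {"turn": [0,0,0],"xyz": [0,0,0],"grip": 0.45},
    {"turn": [0,0,0],"xyz": [0,0,0],"grip": 0.6},
    {"turn": [0,0,0],"xyz": [0,0,0],"grip": 0.6},
    {"turn": [0,0,0],"xyz": [0,0,-30],"grip": 0.6},
    {"turn": [0,0,0],"xyz": [0,0,-40],"grip": 0.6},
    {"turn": [0,0,0],"xyz": [0,0,0],"grip": 0.6},
    {"turn": [0,0,0],"xyz": [0,0,0],"grip": 0.6},
  ],
  force=20,
)

```text
time_s: 13.4
tool_pos: [0.4867, -0.2237, 0.1401]
tool_rot: [0.001, 0.707, 0.707, 0.001]
wrist_force: [0.5, -0.3, -0.9]
finger_gap: 0.0509
```

```bash
python3 -c "
from h import *
p,d=snap('side','s11'); crop(p,340,60,440,190,4.5,'pics/s11.png')
P=cloud('side',d);m=(np.hypot(P[...,0]-.4865,P[...,1]+.2245)<.025)&(P[...,2]>.066)&(P[...,2]<.125)
Q=P[m];t=m&(P[...,2]>.097);v,u=np.nonzero(t);print(np.percentile(Q[:,2],[50,80,95,99]),onz('side',u.mean(),v.mean(),.102),len(u))
goto([.602,.0085,.12])"
```

```text
[0.08821051 0.10092401 0.10351445 0.10466883] [ 0.48594772 -0.22116262  0.102     ] 59
t 13.45 tcp [ 0.486  -0.2234  0.1392] shift tool mm [231.8 116.2  19.3] turn [ 0.01 -0.03  0.06] shift in DOWN axes [231.9 116.   19.2] F [-0.03 -0.85 -0.24] gap 0.0511
```

View pics/s11.png

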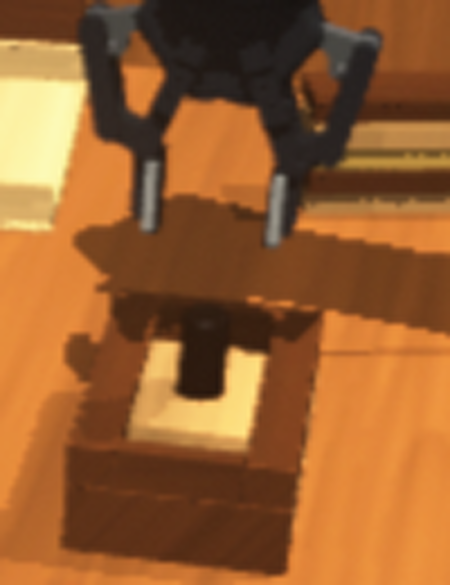

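>>> arm_command(
  targets=[
    {"turn": [0,0,0],"xyz": [20,10,0],"grip": 0.6},
    {"turn": [0,0,0],"xyz": [42,21,0],"grip": 0.6},
    {"turn": [0,0,0],"xyz": [43,21.5,0],"grip": 0.6},
    {"turn": [0,0,0],"xyz": [43,21.5,0],"grip": 0.6},
    {"turn": [0,0,0],"xyz": [43,21.5,0],"grip": 0.6},
    {"turn": [0,0,0],"xyz": [41,20.5,10],"grip": 0.6},
    {"turn": [0,0,0],"xyz": [0,0,10],"grip": 0.6},
    {"turn": [0,0,0],"xyz": [0,0,0],"grip": 0.6},
    {"turn": [0,0,0],"xyz": [0,0,0],"grip": 0.6},
  ],
)

```text
time_s: 14.35
tool_pos: [0.6009, 0.0069, 0.1184]
tool_rot: [-0.0, 0.707, 0.707, -0.001]
wrist_force: [-0.1, -0.3, 0.1]
finger_gap: 0.0513
```

```bash
python3 -c "
from h import *
p,d=snap('side','s12'); crop(p,230,70,370,230,4,'pics/s12.png')
p,d=snap('top','t12'); crop(p,300,130,420,230,6,'pics/t12.png')
goto([.602,.0085,.0305])"
```

```text
t 14.45 tcp [0.6016 0.0064 0.1195] shift tool mm [ 2.1  0.4 89. ] turn [-0.02  0.03 -0.11] shift in DOWN axes [ 2.1  0.4 89. ] F [ 0.1  -0.87  0.56] gap 0.0512
```

View pics/s12.png

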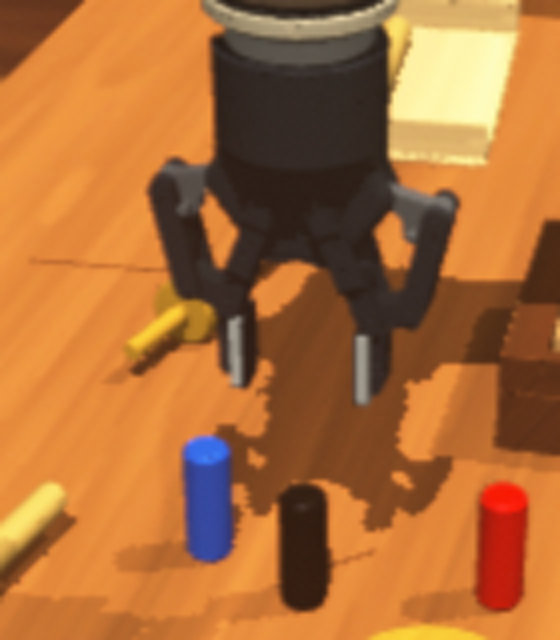

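>>> arm_command(
  targets=[
    {"turn": [0,0,-8],"xyz": [2.5,0.5,20],"grip": 0.6},
    {"turn": [0,0,0],"xyz": [0,0,0],"grip": 0.6},
    {"turn": [0,0,0],"xyz": [0,0,25],"grip": 0.6},
    {"turn": [0,0,0],"xyz": [0,0,25],"grip": 0.6},
    {"turn": [0,0,0],"xyz": [0,0,14],"grip": 0.6},
    {"turn": [0,0,0],"xyz": [0,0,4],"grip": 0.6},
    {"turn": [0,0,0],"xyz": [0,0,0],"grip": 0.6},
  ],
)

```text
time_s: 15.15
tool_pos: [0.6026, 0.0103, 0.0316]
tool_rot: [-0.0, 0.656, 0.754, -0.0]
wrist_force: [-0.4, 0.1, 0.3]
finger_gap: 0.051
```

>>> arm_command(
  targets=[
    {"turn": [0,0,0],"xyz": [0,0,0],"grip": 0.4},
    {"turn": [0,0,0],"xyz": [0,0,0],"grip": 0.32},
    {"turn": [0,0,0],"xyz": [0,0,0],"grip": 0.29},
    {"turn": [0,0,0],"xyz": [0,0,0],"grip": 0.2},
    {"turn": [0,0,0],"xyz": [0,0,0],"grip": 0.2},
  ],
  force=20,
)

```text
time_s: 15.65
tool_pos: [0.6031, 0.0109, 0.0322]
tool_rot: [0.0, 0.656, 0.755, 0.001]
wrist_force: [-1.1, 0.1, 5.5]
finger_gap: 0.0235
```

```bash
python3 -c "
from h import *
p,d=snap('side','s13'); crop(p,230,70,370,230,4,'pics/s13.png')
goto([.5028,.171,.15])"
```

```text
t 15.7 tcp [0.6031 0.0108 0.0322] shift tool mm [ 172.6  -76.7 -117.9] turn [ 0.07 -0.01  8.04] shift in DOWN axes [ 160.2 -100.3 -117.8] F [-0.65  0.66  5.51] gap 0.0234
```

View pics/s13.png

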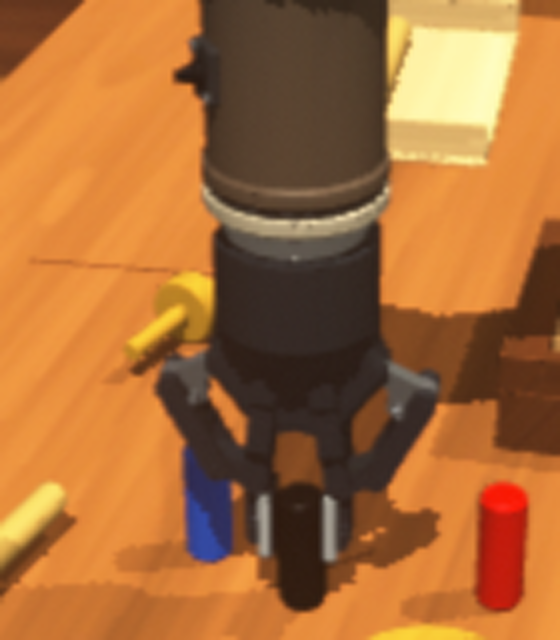

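>>> arm_command(
  targets=[
    {"turn": [0,0,0],"xyz": [0,0,-20],"grip": 0.2},
    {"turn": [0,0,0],"xyz": [0,0,-45],"grip": 0.2},
    {"turn": [0,0,0],"xyz": [0,0,-45],"grip": 0.2},
    {"turn": [0,0,8],"xyz": [0,0,-12],"grip": 0.2},
    {"turn": [0,0,0],"xyz": [38,-24,0],"grip": 0.2},
    {"turn": [0,0,0],"xyz": [40,-25,0],"grip": 0.2},
    {"turn": [0,0,0],"xyz": [40,-25,0],"grip": 0.2},
    {"turn": [0,0,0],"xyz": [38,-24,0],"grip": 0.2},
    {"turn": [0,0,0],"xyz": [5,-2,0],"grip": 0.2},
    {"turn": [0,0,0],"xyz": [0,0,0],"grip": 0.2},
  ],
  force=25,
)

```text
time_s: 16.7
tool_pos: [0.5017, 0.1734, 0.1534]
tool_rot: [-0.0, 0.706, 0.709, 0.0]
wrist_force: [0.0, -0.5, -0.2]
finger_gap: 0.0229
```

```bash
python3 -c "
from h import *
p,d=snap('side','s14'); crop(p,240,100,440,260,3.7,'pics/s14.png')
P=cloud('side',d);m=(np.hypot(P[...,0]-.503,P[...,1]-.171)<.04)&(P[...,2]>.09)&(P[...,2]<.103)&(p[...,0]>150);print('pan z',np.median(P[m][:,2]))
goto([.5028,.1725,.131])"
```

```text
pan z 0.09760160570471398
t 16.75 tcp [0.5025 0.1717 0.1535] shift tool mm [ 0.8  0.3 22.5] turn [0.02 0.01 0.1 ] shift in DOWN axes [ 0.8  0.3 22.5] F [ 0.06 -0.2  -0.3 ] gap 0.023
```

View pics/s14.png

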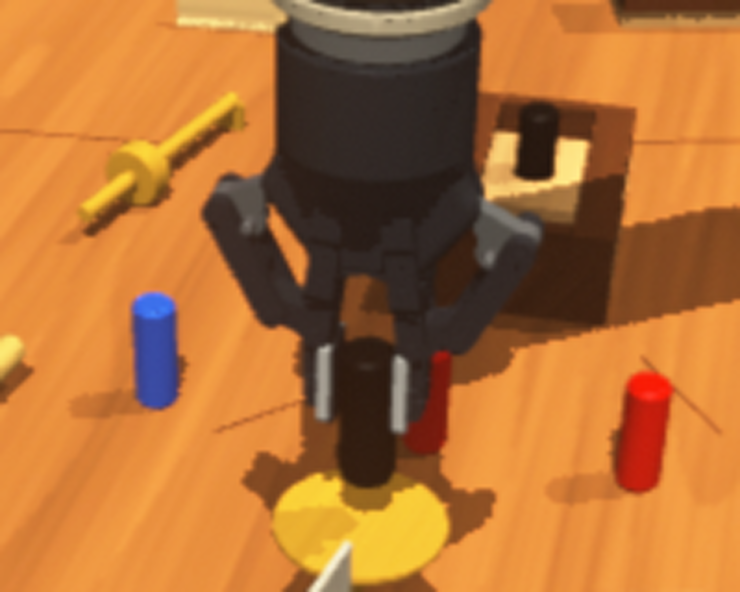

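>>> arm_command(
  targets=[
    {"turn": [0,0,0],"xyz": [0.5,0.3,10],"grip": 0.2},
    {"turn": [0,0,0],"xyz": [0,0,8],"grip": 0.2},
    {"turn": [0,0,0],"xyz": [0,0,3],"grip": 0.2},
    {"turn": [0,0,0],"xyz": [0,0,1],"grip": 0.2},
    {"turn": [0,0,0],"xyz": [0,0,0],"grip": 0.2},
    {"turn": [0,0,0],"xyz": [0,0,0],"grip": 0.2},
  ],
  force=20,
)

```text
time_s: 17.35
tool_pos: [0.503, 0.172, 0.1315]
tool_rot: [0.0, 0.707, 0.707, 0.0]
wrist_force: [-0.4, -0.4, -0.4]
finger_gap: 0.0235
```

>>> arm_command(
  targets=[
    {"turn": [0,0,0],"xyz": [0,0,0.5],"grip": 0.2},
    {"turn": [0,0,0],"xyz": [0,0,0.5],"grip": 0.2},
    {"turn": [0,0,0],"xyz": [0,0,0],"grip": 0.2},
  ],
  force=20,
)

```text
time_s: 17.65
tool_pos: [0.5027, 0.1724, 0.1305]
tool_rot: [-0.0, 0.707, 0.707, 0.0]
wrist_force: [0.6, 0.4, -0.5]
finger_gap: 0.0231
```

>>> arm_command(
  targets=[
    {"turn": [0,0,0],"xyz": [0,0,0.5],"grip": 0.2},
    {"turn": [0,0,0],"xyz": [0,0,0.3],"grip": 0.2},
    {"turn": [0,0,0],"xyz": [0,0,0],"grip": 0.2},
  ],
  force=20,
)

```text
time_s: 17.95
tool_pos: [0.5027, 0.1722, 0.1296]
tool_rot: [-0.0, 0.707, 0.707, -0.0]
wrist_force: [0.1, -0.2, -0.5]
finger_gap: 0.0233
```

>>> arm_command(
  targets=[
    {"turn": [0,0,0],"xyz": [0,0,0],"grip": 0.25},
    {"turn": [0,0,0],"xyz": [0,0,0],"grip": 0.3},
    {"turn": [0,0,0],"xyz": [0,0,0],"grip": 0.35},
    {"turn": [0,0,0],"xyz": [0,0,0],"grip": 0.4},
    {"turn": [0,0,0],"xyz": [0,0,0],"grip": 0.5},
    {"turn": [0,0,0],"xyz": [0,0,0],"grip": 0.55},
    {"turn": [0,0,0],"xyz": [0,0,0],"grip": 0.55},
  ],
  force=20,
)

```text
time_s: 18.65
tool_pos: [0.5027, 0.1722, 0.1296]
tool_rot: [-0.0, 0.707, 0.707, 0.0]
wrist_force: [0.6, 0.5, -0.9]
finger_gap: 0.0467
```

```bash
python3 -c "
from h import *
p,d=snap('side','s15'); crop(p,240,100,440,260,3.7,'pics/s15.png')
goto([.5028,.1725,.131])"
```

```text
t 18.7 tcp [0.5027 0.1722 0.1296] shift tool mm [ 0.3  0.1 -1.4] turn [-0.   -0.    0.03] shift in DOWN axes [ 0.3  0.1 -1.4] F [-0.41 -0.49  0.16] gap 0.0469
```

View pics/s15.png

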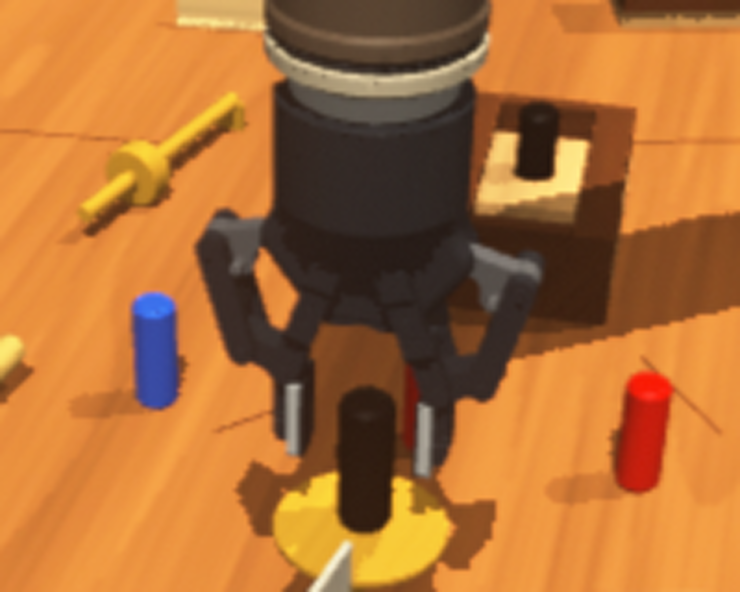

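Pan stays up under the plain plug, which stands upright between the open fingers. I'll retreat straight up and check.

>>> arm_command(
  targets=[
    {"turn": [0,0,0],"xyz": [0,0,-10],"grip": 0.55},
    {"turn": [0,0,0],"xyz": [0,0,-40],"grip": 0.55},
    {"turn": [0,0,0],"xyz": [0,0,-40],"grip": 0.55},
    {"turn": [0,0,0],"xyz": [-20,-10,-20],"grip": 0.55},
    {"turn": [0,0,0],"xyz": [-45,-20,0],"grip": 0.55},
    {"turn": [0,0,0],"xyz": [-45,-20,0],"grip": 0.55},
    {"turn": [0,0,0],"xyz": [0,0,0],"grip": 0.55},
    {"turn": [0,0,0],"xyz": [0,0,0],"grip": 0.55},
    {"turn": [0,0,0],"xyz": [0,0,0],"grip": 0.55},
  ],
)

```text
time_s: 19.6
tool_pos: [0.4533, 0.0632, 0.2401]
tool_rot: [0.0, 0.707, 0.708, 0.001]
wrist_force: [-0.6, -0.4, -1.0]
finger_gap: 0.0471
```

```bash
python3 -c "
from h import *
p,d=snap('side','s16'); cv2.imwrite('pics/s16.png',p[:,:,::-1])
P=cloud('side',d);m=(np.hypot(P[...,0]-.503,P[...,1]-.171)<.04)&(P[...,2]>.06)&(P[...,2]<.11)&(p[...,0]>150);print('pan z',np.median(P[m][:,2]))
m=(np.hypot(P[...,0]-.503,P[...,1]-.171)<.03)&(P[...,2]>.155)&(P[...,2]<.167);print('plug top',P[m].mean(0),m.sum())
m=(np.hypot(P[...,0]-.4865,P[...,1]+.2245)<.02)&(P[...,2]>.066)&(P[...,2]<.125);print('seated top',np.percentile(P[m][:,2],[90,98]))
q,d=snap('top','t16'); cv2.imwrite('pics/t16.png',q[:,:,::-1])
o=np.load('top0.npz')['p']; df=cv2.absdiff(o,q).max(-1)
print(env.read_state()['time_s'],env.read_state()['tool_pos'])"
```

```text
pan z 0.09589548077049194
plug top [0.50175681 0.17103001 0.15888212] 132
seated top [0.10284434 0.10413779]
19.7 [0.45320731 0.06331788 0.23969496]
```

View pics/s16.png

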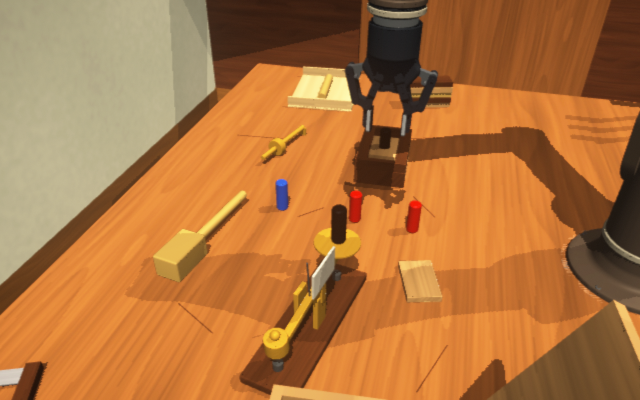

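View pics/t16.png

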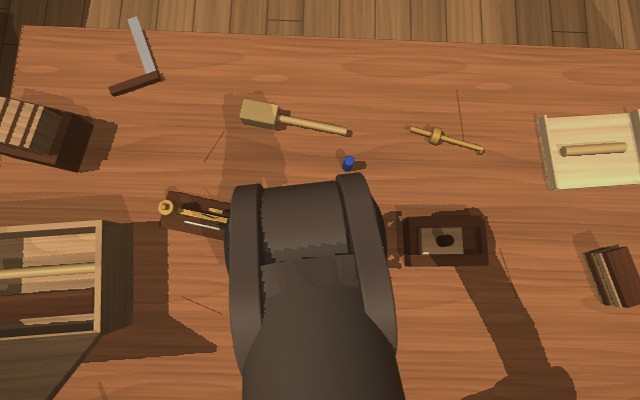

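```bash
python3 -c "
from workcell import order
print(order.sign_off())"
```

```text
the job is handed in; nothing more can be done
None
```

I weighed the black plug at about (0.45, 0.02) first. The pan went fully down, to about 74 mm, so that plug is the cored one. I put it in the keyhole, then stood the other black plug on the pan and handed in at 19.7 s.

- **Cored plug:** it went in on the first try with no searching, and the floor contact read about 7 N. The last picture shows it upright, with its top at about 103 mm against the expected 102 mm.
- **Plain plug:** it stands alone and upright near the centre of the pan. The pan stayed up at about 96 mm.
- **Pan force:** wrist readings while placing and regrasping stayed around 1 N, taken only at the end of each move.
- **Bystanders:** the mallet, gauge, spare panel and the red and blue look-alikes look to be where they started in the last pictures. I compared these by eye only. From above, the arm hid the spare panel and the red look-alikes, so those I saw only in the side picture.
- **Disagreements:** the two cameras differed by about 2 mm on the positions of the plugs and the hole. I used values between them, with a small correction towards the hole from close-up pictures.

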